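# Unload a marked link from the clamp of a marking station

### The arm

A 6-joint arm with a two-finger parallel gripper is mounted at the origin on the work surface. World frame = base frame: x ahead of the robot, y to its left, z up, the work surface at z = 0. Lengths are in m, angles in rad, forces in N, time in s.
With the tool pointing down it reaches from about 0.425 to 0.95 m from the base axis. Payload 3.5 kg.
Tool frame: the origin (TCP) lies on the centre line of the jaws, within the pads' length; the fingertips stand 14 mm ahead of it and the grasp point (between the pads) lies 5 mm behind it; z points along the fingers, y is the line along which they close (so a half turn about z gives the same grasp; the last joint's range is limited). The gripper opens to 85 mm and grips with 20 to 120 N. Pads are 22 mm wide; open, the fingers measure 114 mm over their backs; the gripper's body (76 mm by 85 mm) begins 54 mm behind the grasp point. The pads swing forward as they close: fully open they stand 13 mm farther back than shut.
Start: joints at [-1.481, 0.286, 1.577, -0, 1.279, -0.15], TCP at [0.16, -0.656, 0.245] pointing down, gripper open.
Joint ranges: [-2.77, 2.77], [-0.9, 2.22], [0.21, 2.48], [-1.53, 4.67], [0.24, 2.81], [-2.84, 2.84]. Speed limits (rad/s): [2.79, 2.79, 3.14, 3.14, 3.14, 3.14].

### API

Orientations are given as a rotation vector (axis times angle).
In Python, from cell import bot gives the robot as it stands.
- The arm moves only by the shell command python3 -m handwheel 'ROWS' [FORCE]. ROWS is JSON, a list of rows, each a list of 3 entries, a list of its own where there are three numbers: the turn, a rotation vector about the tool's x, y, z in rad, then the shift along the tool's x, y, z in mm, then the finger opening in mm, from 0 to 85.4. A call has 1 to 20 rows; each row is the pose to reach, as a shift and turn from the pose commanded when the call began, along the tool's axes at that moment; what a row does not reach only later rows make up. A row lasts 1/10 s, in which the tool goes at most 50 mm and 8.59 degrees, less where a joint would pass 70% of its speed; a pose out of reach is approached as far as the arm can. A call with a gripper value outside its range is refused whole. The fingers move at their own pace and stop on an object; FORCE is the grip in N (left out, the last holds). Time passes only in rows, so rows that repeat a pose let the fingers close. It gives the time, the measured TCP pose, the force, the opening and the grip force at its end, in the units of the state.
- bot.sense(): the state, without advancing time (a new reading comes with each control period).
- bot.snapshot(name): name is "side" or "top" or "wrist"; returns a dict with "img" (420x560x3 uint8, red, green, blue), "K" (3x3 intrinsics, pixels), "dist_coeffs" ([k1, k2, p1, p2, k3] as OpenCV has them; the pictures are not rectified), "rvec" (rotation vector, rad) and "tvec" (3), from world to camera coordinates, as OpenCV has them; the wrist camera has in their place "T_tool_cam" (4x4, takes a point from camera to tool coordinates, whose origin is the TCP and whose axes are the flange's). Camera axes: x right, y down, z forward; pixel columns grow to the right and rows downward; lengths in m; the calibration is good to about 2 mm. A picture is of the moment at which its call begins: read the wrist's pose just before it. There is no depth.
- bot.hand_in(): hands the job in; it is judged then, once.
The state is a dict: "clock": time; "joint_positions": joint angles; "joint_velocities": joint speeds; "effort": joint torques, N m; "ee_pos": TCP position; "orientation": TCP orientation; "wrist_force": force on the tool from outside, world axes, zero at the start; "torque": the same for the moment, N m; "width": finger opening in m; "gripper_force": force on a finger pad.
Only numpy, scipy, OpenCV 4.12 (cv2) and the standard library are available. Lean on these libraries where they do the work, as an engineer would, in place of code of your own. Each camera call takes 0.05 s, during which the arm holds its last target. There are 200 camera calls.

### The job

The link in the marking station is finished: ease the safety bail off the end of the toggle clamp's handle until it rests against its stop, without wrenching it, and lift the handle right up so that the clamp stands open. Then take the link out from under the marking head and lay it flat in the free half of the tray, side by side with the finished one, setting it down gently and letting go. Do not bump the marking head, and leave the finished link, the gear and the loupe where they are.

Things in the scene. Friction and masses are not known exactly. Their poses are not given: they have to be found in the camera images.
- rig: Marking station, fixed: a grey base with an aluminium bed, x -90 to 110, y -250 to 250, top at z 52 mm. Origin on the bench; x across the bed, away from the robot at yaw 0; y along the bed to the left; z up. Along the line x = 0, from right to left: bail, clamp handle, clamp on its stand, link in its nest.
- nest (a point): Middle of the nest, rig (0, 70, 72) mm. The link's end blocks stand on two steel risers, tops at this height, centred 63 mm to either side along y, each 42 mm long; 20 mm of free depth between them down to the bed. Lips 8 mm high in front of and behind each block and stops 8 mm high at both ends, about 2 mm clear: raise the link over 10 mm before drawing it out towards -x.
- marker: Column and marking head, rigid; same frame as rig. Head: grey box over the link, x 8 to 68, y 29 to 159, z 240 to 395 mm: too low for an upright gripper over the rod, but a tool leaning about 28 deg, fingers pointing down and away from the robot (rig +x), gets in from the front. Stylus below it at x 24, y 133, down to z 166 mm. Column 56 mm square at x 38, y 212, 410 mm high. Do not bump.
- bail (a joint): Safety bail, a steel stirrup over the handle near its end, rad: 0 to 0.1 upright, its 8 mm cross bar 3 mm above the handle, which cannot rise; grows as it swings to the rig's -y about an axis along rig x at (0, -215, 88) mm; stop at 0.65; clear of the handle from 0.5. A side push of 2 to 4 N on its tab moves it; it stays where left or falls outwards. Legs at x -28 and 28 mm.
- bail_loop: The bail itself as a  origin on its axis; z up along its legs, y as the rig's y when upright, x along its axis.
- bail_tab (a point): Centre of the bail's thumb tab, a steel plate 26 (x) x 4 (y) x 44 mm (z) above the cross bar, 88 mm from the bail's axis: rig z 176 mm when upright, its top at 198 mm. The handle's top is at z 149 mm here.
- clamp_handle (a joint): Toggle clamp handle, rad: 0 clamped (level, pointing to the rig's -y); grows as its end is lifted about an axis along rig x; 1.57 straight up; stop at 1.6; the clamp is open from 1.3. Stays where left; lifting at the grip takes 3 to 6 N. It raises the clamp arm, which then stands upright at rig y -65 mm, up to z 215 mm. With the bail upright it stops at about 0.03.
- handle_pivot (a point): Hinge axis of the handle, fixed at rig (0, -106, 139) mm.
- handle_grip (a point): Point on the handle's centre line, 115 mm from its pivot and 16 mm from its end, in the black rubber grip, which is 20 mm wide (rig x), 19 mm thick and 90 mm long. When clamped, it is at rig z 139 mm with nothing but the bail's foot (top z 58 mm) below.
- link: The link to unload: two aluminium blocks, each 44 (x) x 44 (y) x 60 mm (z), joined by a steel rod of 18 mm diameter; 170 mm long along its y; 0.35 to 0.6 kg. Origin below the middle of the rod at the level of the undersides; rod axis 30 mm above it, rod free for 82 mm. At the start in the nest, x and y as the rig's, the clamp's rubber pad on its right-hand (-y) block.
- tray: Stack of two grey trays, fixed on the bench left of the rig, its x pointing away from the robot: the upper one is 210 (x) x 230 (y) mm outside, walls 5 mm thick, floor at z 28 mm, rim at z 47 mm. Origin on the bench under its centre. The finished link lies along y in the far half (+x); the near half, centred at x -48 mm, is free.
- done_link: Finished link, same shape and axes as link, loose in the tray at tray x 42 to 56 mm. Leave it in place.
- gear: Bystander: loose steel helical gear, 62 mm across, 32 mm high, standing on its hub to the right of the rig. Origin under its centre.
- loupe: Bystander: loose black bench loupe, 42 mm across and 115 mm long, lying beyond the tray.
There are look-alikes about, which are no part of the job. Leave any brown or pink look-alike of the link alone.

How it is judged:
On the way, in this order (a step that is already met when the one before it is completed fails the run):
1. the bail is swung out clear of the handle while the handle is still down (value of joint bail above 0.58 rad and value of joint clamp_handle below 0.15 rad), for 0.2 s.
2. the handle is lifted right up, so that the clamp is open (value of joint clamp_handle above 1.3 rad), for 0.2 s.
At the end, for the whole second after the job is handed in: The link lies flat on the tray floor (upright within 0.08 rad, underside within 5 mm of the floor), inside the walls, along the tray's y within 0.3 rad, let go and at rest; the clamp handle is up (over 1.3 rad) and the bail is out against its stop (over 0.58 rad) (x of link in the frame of tray between -0.085 and 0.085 m and y of link in the frame of tray between -0.035 and 0.035 m and z of link in the frame of tray between 0.023 and 0.033 m and angle between link's own z axis and vertical below 0.08 rad and angle between the y axis of link and the y axis of tray, either way round below 0.3 rad and linear speed of link below 0.02 m/s and value of joint clamp_handle above 1.3 rad and value of joint bail above 0.58 rad); the robot touches nothing.
It fails at once if the bail is wrenched (fingers press on it with over 40 N) (contact force between the fingers and bail_loop above 40 N).
It fails at once if the marking head or its column is bumped (over 12 N) (contact force between marker and anything else above 12 N).
It fails at once if the link is dropped or slammed into the tray (over 40 N) (contact force between link and tray above 40 N).
It fails at once if the finished link is shifted by more than 20 mm or struck hard (distance of done_link from where it was at the start of the episode above 0.02 m or contact force between link and done_link above 20 N).
It fails at once if a bystander is moved by more than 30 mm (distance of any of gear, loupe from where it was at the start of the episode above 0.03 m).
It also fails if it takes over 61 s, if anything falls off the work surface, if the arm or the gripper's body presses on something with over 40 N, if the wrist force passes 120 N, or if a joint passes its speed limit or range.

## Working session

There is one attempt and no reset: what is moved stays moved. The work goes in short steps, Python scripts to look and compute and a shell command to move; the robot and the scene stay as the last step left them, time stands still between calls to the robot, and variables do not carry over. Pictures are saved under pics/ and viewed, at most 10 in all, crops included, and the job is handed in when it is done.

```bash
mkdir -p pics; ls; cat > h.py <<'E'
import numpy as np,cv2
from cell import bot
from scipy.spatial.transform import Rotation as R
def snap(n,fn=None):
    s=bot.sense(); d=bot.snapshot(n)
    if fn: cv2.imwrite('pics/'+fn,d['img'][:,:,::-1])
    K=np.array(d['K']);D=np.array(d['dist_coeffs'])
    if n=='wrist':
        T=np.eye(4);T[:3,:3]=R.from_rotvec(s['orientation']).as_matrix();T[:3,3]=s['ee_pos']
        C=T@np.array(d['T_tool_cam']);Rc=C[:3,:3].T;t=-Rc@C[:3,3]
    else:
        Rc=cv2.Rodrigues(np.array(d['rvec'],float))[0];t=np.array(d['tvec'],float).ravel()
    return dict(img=d['img'],K=K,D=D,R=Rc,t=t)
def ray(c,uv):
    p=cv2.undistortPoints(np.array(uv,float).reshape(-1,1,2),c['K'],c['D']).reshape(-1,2)
    d=np.c_[p,np.ones(len(p))]@c['R']; return -c['R'].T@c['t'],d
def onz(c,uv,z):
    o,d=ray(c,uv); return o+d*((z-o[2])/d[:,2])[:,None]
def proj(c,P):
    return cv2.projectPoints(np.array(P,float).reshape(-1,1,3),cv2.Rodrigues(c['R'])[0],c['t'],c['K'],c['D'])[0].reshape(-1,2)
E
python3 - <<'E'
from h import *
import pickle
print(bot.sense())
d={}
for n in('top','side','wrist'):
    d[n]=snap(n,n+'0.png'); print(n,-d[n]['R'].T@d[n]['t'],d[n]['R'][2])
pickle.dump(d,open('s0.pkl','wb'))
E
```

```text
pics
{'clock': 0.0, 'joint_positions': array([-1.48099084e+00,  2.87179338e-01,  1.57820385e+00,  1.91280260e-05,
        1.27860072e+00, -1.50009613e-01]), 'joint_velocities': array([-0.00122913,  0.00201079, -0.0001793 ,  0.00193247, -0.00078094,
        0.00092592]), 'effort': array([-1.14222104e-03, -4.05983484e+01, -2.92626625e+01, -1.29169603e-04,
        5.94483427e-03, -2.61207189e-08]), 'ee_pos': array([ 0.16029712, -0.6550366 ,  0.24392349]), 'orientation': array([-3.11666365e+00, -3.75504175e-01, -1.41692730e-04]), 'wrist_force': array([-0.30949236,  0.16946512,  0.83199038]), 'torque': array([-0.01016518, -0.0151998 , -0.04964093]), 'gripper_force': 0.0, 'width': 0.08557688199761476}
top [ 0.34138674 -0.00971996  1.76338749] [ 0.10720236  0.00301067 -0.99423266]
side [0.27273617 0.82797577 0.98570351] [ 0.17754904 -0.68806004 -0.7035977 ]
wrist [ 0.23559941 -0.6377671   0.37278935] [-0.29411027 -0.07033228 -0.95318021]
```

View pics/top0.png

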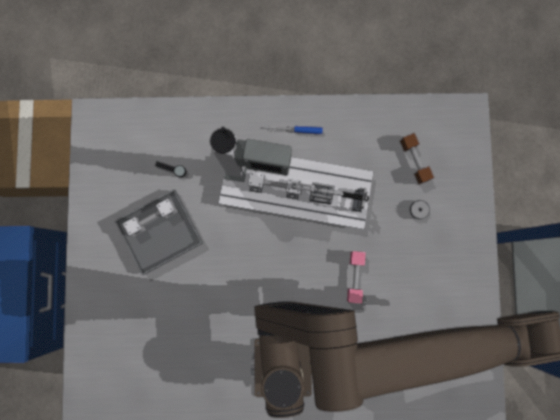

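View pics/side0.png

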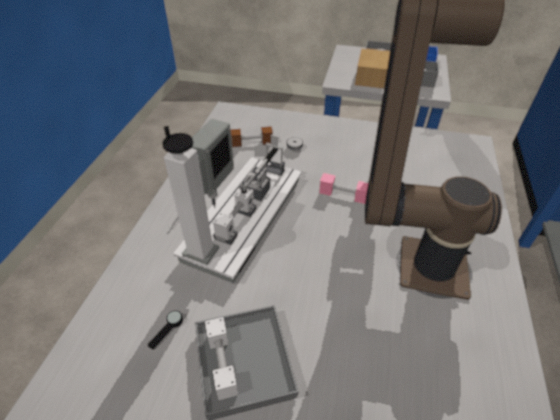

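The top view shows the rig around (295,190), about 10° clockwise, with its bed corners near (220,207), (367,228) and (372,172). The tray is at (158,233) with the finished link in its far half, and the gear is at (420,210). The side view shows the bail end far off at (275,160). Next I'll enlarge the rig and fit its edges.

```bash
python3 - <<'E'
from h import *
import pickle
d=pickle.load(open('s0.pkl','rb'));c=d['top'];im=c['img']
a=cv2.resize(im[130:240,205:385],None,fx=4,fy=4,interpolation=cv2.INTER_CUBIC)
b=cv2.resize(im[180:280,105:215],None,fx=2,fy=2,interpolation=cv2.INTER_CUBIC)
o=np.zeros((440,800,3),np.uint8);o[:,:720]=a; 
cv2.imwrite('pics/rig0.png',a[:,:,::-1]);cv2.imwrite('pics/w0.png',0*a) 
b=cv2.resize(im[185:280,105:215],None,fx=5,fy=5,interpolation=cv2.INTER_CUBIC)
cv2.imwrite('pics/tray0.png',b[:,:,::-1])
g=im.min(2)
m=((g>150)).astype(np.uint8); m[:140]=0;m[240:]=0;m[:,:210]=0;m[:,385:]=0
cs,_=cv2.findContours(m,0,2)
for k in sorted(cs,key=cv2.contourArea)[-4:]:
    bx=cv2.boxPoints(cv2.minAreaRect(k)); print(cv2.contourArea(k),bx.round(1).tolist(),onz(c,bx,.052).round(3).tolist())
print(onz(c,[[220,207],[367,228],[372,172]],.052).round(3))
E
```

```text
564.0 [[219.8000030517578, 199.10000610351562], [221.6999969482422, 184.60000610351562], [367.5, 203.1999969482422], [365.6000061035156, 217.6999969482422]] [[0.568, 0.205, 0.052], [0.618, 0.198, 0.052], [0.547, -0.296, 0.052], [0.498, -0.289, 0.052]]
635.0 [[289.8999938964844, 165.3000030517578], [291.5, 156.3000030517578], [373.0, 170.5], [371.3999938964844, 179.5]] [[0.682, -0.035, 0.052], [0.713, -0.041, 0.052], [0.659, -0.319, 0.052], [0.628, -0.312, 0.052]]
791.5 [[218.5, 202.60000610351562], [219.8000030517578, 195.5], [364.8999938964844, 221.10000610351562], [363.6000061035156, 228.1999969482422]] [[0.557, 0.209, 0.052], [0.581, 0.205, 0.052], [0.486, -0.286, 0.052], [0.462, -0.281, 0.052]]
978.0 [[249.5, 183.6999969482422], [251.10000610351562, 165.3000030517578], [371.1000061035156, 175.6999969482422], [369.5, 194.10000610351562]] [[0.62, 0.103, 0.052], [0.684, 0.098, 0.052], [0.641, -0.312, 0.052], [0.578, -0.304, 0.052]]
[[ 0.542  0.204  0.052]
 [ 0.463 -0.292  0.052]
 [ 0.654 -0.315  0.052]]
```

View pics/rig0.png

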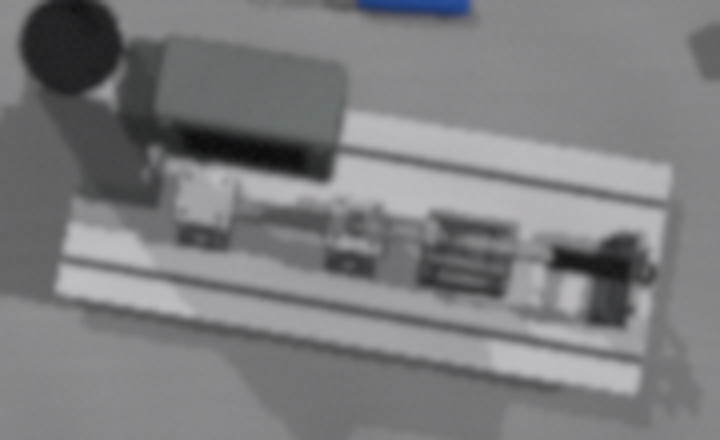

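View pics/tray0.png

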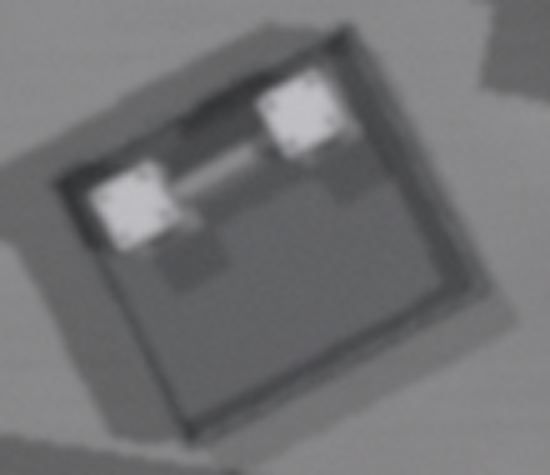

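View pics/wrist0.png

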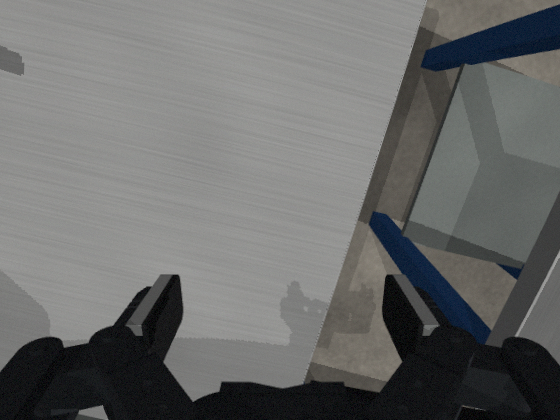

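The crop shows the bed corners at crop pixels (57,296), (640,393) and (672,165), and the upright bail at about (640,270). The tray rim corners are at (62,183), (348,28), (485,288) and (190,440) in the tray crop. The wrist view sees only bench and open fingers. Next I'll compute the frames.

```bash
cat >> h.py <<'E'
def fit2(L,W):  # planar rigid fit local xy -> world xy
    L=np.array(L,float);W=np.array(W,float)[:,:2];a=L-L.mean(0);b=W-W.mean(0)
    th=np.arctan2((a[:,0]*b[:,1]-a[:,1]*b[:,0]).sum(),(a*b).sum())
    Q=np.array([[np.cos(th),-np.sin(th)],[np.sin(th),np.cos(th)]])
    t=W.mean(0)-Q@L.mean(0); return th,t,(L@Q.T+t-W)
E
python3 - <<'E'
from h import *
import pickle
d=pickle.load(open('s0.pkl','rb'));c=d['top'];s=d['side']
f=lambda p,o,k:(np.array(p,float)+.5)/k-.5+o
W=onz(c,f([[57,296],[640,393],[672,165]],[205,130],4),.052)
th,t,e=fit2([[-.09,.25],[-.09,-.25],[.11,-.25]],W);print('rig',th,t,e.round(4).tolist())
W=onz(c,f([[62,183],[348,28],[485,288],[190,440]],[105,185],5),.047)
th2,t2,e2=fit2([[.105,.115],[.105,-.115],[-.105,-.115],[-.105,.115]],W);print('tray',th2,t2,e2.round(4).tolist())
def rig(P):
    P=np.array(P,float)/1000;Q=np.array([[np.cos(th),-np.sin(th)],[np.sin(th),np.cos(th)]]);return np.c_[P[:,:2]@Q.T+t,P[:,2]]
def wt(P):
    P=np.array(P,float)/1000;Q=np.array([[np.cos(th2),-np.sin(th2)],[np.sin(th2),np.cos(th2)]]);return np.c_[P[:,:2]@Q.T+t2,P[:,2]]
rp=[[0,70-63,132],[0,70+63,132],[0,-106,139],[0,-237,139],[0,-215,198],[-90,250,52],[-90,-250,52],[110,-250,52],[110,250,52],[8,29,240],[8,159,240],[38,212,410],[24,133,166]]
tp=[[105,115,47],[105,-115,47],[-105,-115,47],[-105,115,47],[48,63,88],[48,-63,88]]
print(rig(rp[:5]).round(3),'gear',onz(c,[[420,210]],.032))
ims=[]
for v in(c,s):
    i=cv2.resize(v['img'],None,fx=2,fy=2,interpolation=cv2.INTER_CUBIC)
    for P in np.r_[rig(rp),wt(tp)]:
        q=proj(v,P)[0]*2+.5; cv2.drawMarker(i,tuple(int(round(x)) for x in q),(255,0,0),0,9,1)
    ims.append(i)
o=np.zeros((600,800,3),np.uint8)
o[:400,:560]=ims[0][220:620,210:770]
cv2.imwrite('pics/chk_t.png',ims[0][230:570,200:770][:,:,::-1]);cv2.imwrite('pics/chk_s.png',ims[1][220:820,280:680][:,:,::-1])
x=np.zeros((600,800,3),np.uint8);x[:600,:400]=ims[1][220:820,280:680];x[:340,400:]=ims[0][230:570,370:770];x[340:,400:]=ims[0][350:610,200:600]
cv2.imwrite('pics/chk.png',x[:,:,::-1])
E
```

```text
rig -0.18146125395584406 [ 0.59612038 -0.05345903] [[-0.0004, 0.0006], [-0.0008, 0.0009], [0.0012, -0.0015]]
tray 0.47811301690448355 [0.46202068 0.41293801] [[0.0036, 0.007], [0.0058, -0.0026], [-0.0015, -0.0049], [-0.0079, 0.0004]]
[[ 0.597 -0.047  0.132]
 [ 0.62   0.077  0.132]
 [ 0.577 -0.158  0.139]
 [ 0.553 -0.287  0.139]
 [ 0.557 -0.265  0.198]] gear [[ 0.5232327  -0.47936997  0.032     ]]
```

View pics/chk.png

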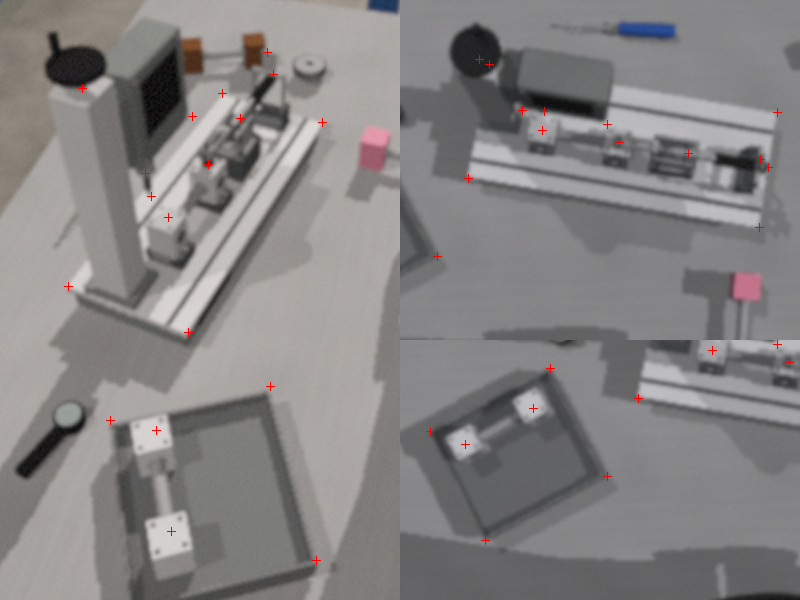

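The rig markers line up in both views, so its pose is good: origin (0.596,-0.0535), yaw -0.181. The tray is roughly right, off by several mm, and I'll refine it from near. First move: above and inside the bail, with the tool's x along rig y.

```bash
cat >> h.py <<'E'
RIG=dict(th=-0.1815,t=np.array([.5961,-.0535]))
TRAY=dict(th=.478,t=np.array([.462,.413]))
def fr(F,P):
    P=np.atleast_2d(np.array(P,float))/1000;c,s=np.cos(F['th']),np.sin(F['th'])
    return np.c_[P[:,:2]@np.array([[c,-s],[s,c]]).T+F['t'],P[:,2]]
def inv(F,W):
    W=np.atleast_2d(W);c,s=np.cos(F['th']),np.sin(F['th'])
    return np.c_[(W[:,:2]-F['t'])@np.array([[c,-s],[s,c]]),W[:,2]]*1000
def to(F,P,tilt=0):   # tool x = F y, tool z = (sin,0,-cos); prints turn, shift mm
    s=bot.sense();R0=R.from_rotvec(s['orientation']);S,C=np.sin(tilt),np.cos(tilt)
    M=np.array([[0,C,S],[1,0,0],[0,S,-C]])
    T=R.from_euler('z',F['th'])*R.from_matrix(M)
    print('now',inv(F,s['ee_pos'])[0].round(1),'f',s['wrist_force'].round(1),'w',round(s['width']*1e3,1),'t',round(s['clock'],1))
    print('turn',(R0.inv()*T).as_rotvec().round(3),'shift',(R0.inv().apply(fr(F,P)[0]-s['ee_pos'])*1e3).round(1))
E
python3 -c "
from h import *
to(RIG,[0,-182,250])"
```

```text
now [-320.  -670.5  244.2] f [ 0.2 -0.2 -0.5] w 85.1 t 0.1
turn [-1.00e-03 -1.00e-03 -1.15e+00] shift [ 491.8 -314.9   -5. ]
```

```bash
python3 -m handwheel '[[[0,0,-1.15],[492,-315,-5],0],[[0,0,-1.15],[492,-315,-5],0],[[0,0,-1.15],[492,-315,-5],0],[[0,0,-1.15],[492,-315,-5],0],[[0,0,-1.15],[492,-315,-5],0],[[0,0,-1.15],[492,-315,-5],0],[[0,0,-1.15],[492,-315,-5],0],[[0,0,-1.15],[492,-315,-5],0],[[0,0,-1.15],[492,-315,-5],0],[[0,0,-1.15],[492,-315,-5],0],[[0,0,-1.15],[492,-315,-5],0],[[0,0,-1.15],[492,-315,-5],0],[[0,0,-1.15],[492,-315,-5],0],[[0,0,-1.15],[492,-315,-5],0],[[0,0,-1.15],[492,-315,-5],0],[[0,0,-1.15],[492,-315,-5],0],[[0,0,-1.15],[492,-315,-5],0],[[0,0,-1.15],[492,-315,-5],0]]' 40
python3 - <<'E'
from h import *
to(RIG,[0,-182,182])
c=snap('wrist')
for P in [[0,-215,198],[13,-215,198],[-13,-215,198],[0,-237,149],[-28,-215,88],[110,-250,52],[-90,-250,52]]:
    q=proj(c,fr(RIG,P))[0]; cv2.drawMarker(c['img'],tuple(int(round(x)) for x in q),(255,0,0),0,13,1)
cv2.imwrite('pics/w1.png',c['img'][:,:,::-1])
E
```

```text
clock: 1.95
ee_pos: [0.563, -0.2336, 0.2504]
orientation: [2.414, 2.01, -0.0]
wrist_force: [-0.0, 0.4, -0.3]
width: -0.0
gripper_force: 0.0
now [-1.000e-01 -1.832e+02  2.504e+02] f [-0.   0.4 -0.3] w -0.0 t 1.9
turn [ 0.     0.    -0.001] shift [ 1.2  0.1 68.4]
```

View pics/w1.png

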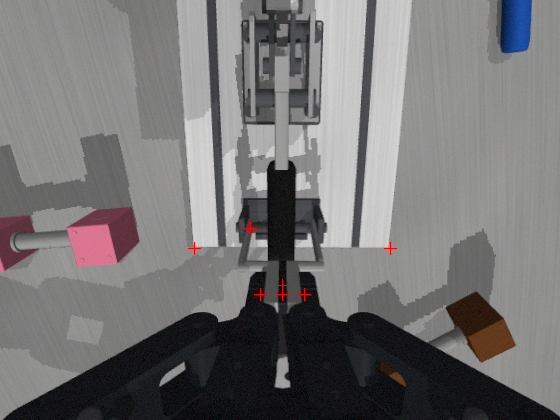

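The wrist view agrees with the model: the red bed-corner marks sit on the corners at (194,248) and (390,248). The bail's cross bar is at (280,265), just behind the closed fingers. I'll descend beside the tab and start pushing gently.

```bash
python3 -m handwheel '[[[0,0,0],[1,0,25],0],[[0,0,0],[1,0,50],0],[[0,0,0],[1,0,68],0],[[0,0,0],[1,0,68],0],[[0,0,0],[-5,0,68],0],[[0,0,0],[-10,0,68],0],[[0,0,0],[-14,0,68],0],[[0,0,0],[-16,0,68],0],[[0,0,0],[-18,0,68],0],[[0,0,0],[-20,0,68],0],[[0,0,0],[-22,0,68],0],[[0,0,0],[-24,0,68],0],[[0,0,0],[-26,0,68],0],[[0,0,0],[-28,0,68],0],[[0,0,0],[-30,0,68],0]]'
python3 -c "
from h import *
to(RIG,[0,-262,182])"
```

```text
clock: 3.5
ee_pos: [0.558, -0.2621, 0.182]
orientation: [-2.412, -2.011, -0.0]
wrist_force: [0.1, 2.4, -0.8]
width: 0.0002
gripper_force: 0.7
now [ 2.000e-01 -2.121e+02  1.820e+02] f [ 0.1  2.4 -0.8] w 0.2 t 3.5
turn [-0.    -0.001  0.001] shift [-49.9  -0.2  -0.1]
```

In contact at about 2.4 N. I'll carry on swinging it out.

```bash
python3 -m handwheel '[[[0,0,0],[-3,0,0],0],[[0,0,0],[-6,0,0],0],[[0,0,0],[-9,0,0],0],[[0,0,0],[-12,0,0],0],[[0,0,0],[-15,0,0],0],[[0,0,0],[-18,0,0],0],[[0,0,0],[-21,0,0],0],[[0,0,0],[-24,0,0],0],[[0,0,0],[-27,0,0],0],[[0,0,0],[-30,0,0],0],[[0,0,0],[-33,0,0],0],[[0,0,0],[-36,0,0],0],[[0,0,0],[-38,0,0],0],[[0,0,0],[-40,0,0],0],[[0,0,0],[-41,0,0],0],[[0,0,0],[-42,0,0],0]]'

```

```text
clock: 5.1
ee_pos: [0.5505, -0.3038, 0.1823]
orientation: [2.413, 2.012, -0.0]
wrist_force: [0.1, 2.3, -0.0]
width: 0.0003
gripper_force: 0.5
```

```bash
python3 -m handwheel '[[[0,0,0],[-1,0,0],0],[[0,0,0],[-2,0,0],0],[[0,0,0],[-3,0,0],0],[[0,0,0],[-4,0,0],0],[[0,0,0],[-4,0,0],0]]'
python3 -c "
from h import *
to(RIG,[0,-262,182])"
```

```text
clock: 5.6
ee_pos: [0.5497, -0.3078, 0.1824]
orientation: [2.413, 2.011, -0.0]
wrist_force: [0.2, 0.4, -1.3]
width: 0.0002
gripper_force: 0.3
now [   0.3 -258.5  182.4] f [ 0.2  0.4 -1.3] w 0.2 t 5.6
turn [0. 0. 0.] shift [-3.5 -0.3  0.4]
```

```bash
python3 -m handwheel '[[[0,0,0],[-1,0,0],0],[[0,0,0],[-2,0,0],0],[[0,0,0],[-3,0,0],0],[[0,0,0],[-4,0,0],0],[[0,0,0],[-4,0,0],0]]'
python3 - <<'E'
from h import *
to(RIG,[0,-207,250])
c=snap('top');s=snap('side')
x=np.zeros((400,800,3),np.uint8)
for k,(v,cx,cy) in enumerate([(c,None,None),(s,None,None)]):
    ph=.65
    i=cv2.resize(v['img'],None,fx=4,fy=4,interpolation=cv2.INTER_CUBIC)
    for P in [[0,-215-110*np.sin(ph),88+110*np.cos(ph)],[0,-237,149]]:
        q=proj(v,fr(RIG,P))[0]*4+1.5; cv2.drawMarker(i,tuple(int(round(a)) for a in q),(255,0,0),0,9,1)
    q=q.astype(int); x[:,400*k:400*k+400]=i[q[1]-200:q[1]+200,q[0]-200:q[0]+200]
cv2.imwrite('pics/bail.png',x[:,:,::-1])
E
```

```text
clock: 6.1
ee_pos: [0.549, -0.3117, 0.1823]
orientation: [2.413, 2.011, -0.0]
wrist_force: [-0.1, -0.1, 0.3]
width: 0.0
gripper_force: 0.3
now [   0.3 -262.5  182.3] f [-0.1 -0.1  0.3] w 0.0 t 6.1
turn [0. 0. 0.] shift [ 55.5  -0.3 -67.7]
```

View pics/bail.png

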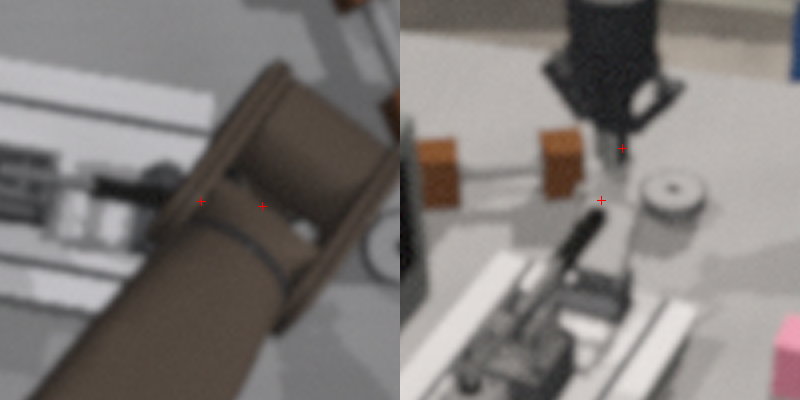

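The arm hides the bail from above. In the side view its leg leans outwards at about (630,240), and the handle end is free at (600,205). I'll feel for the stop a few mm further, then rise.

```bash
python3 -m handwheel '[[[0,0,0],[-1,0,0],0],[[0,0,0],[-2,0,0],0],[[0,0,0],[-3,0,0],0],[[0,0,0],[-3,0,0],0]]'
python3 -m handwheel '[[[0,0,0],[-1,0,0],0],[[0,0,0],[-2,0,0],0],[[0,0,0],[-2,0,0],0]]'
```

```text
clock: 6.6
ee_pos: [0.549, -0.3121, 0.1823]
orientation: [-2.41, -2.009, -0.006]
wrist_force: [1.2, 6.8, 1.8]
width: 0.0001
gripper_force: 3.6
clock: 6.9
ee_pos: [0.5489, -0.3123, 0.1823]
orientation: [-2.408, -2.007, -0.01]
wrist_force: [1.4, 11.3, 3.4]
width: -0.0
gripper_force: 5.7
```

At its stop (11 N, no further travel). Next I'll back off, rise, and go over the handle grip with the jaws at 45 mm.

```bash
python3 -m handwheel '[[[0,0,0],[15,0,0],0],[[0,0,0],[15,0,-40],0],[[0,0,0],[25,0,-70],45],[[0,0,0],[60,0,-70],45],[[0,0,0],[60,0,-70],45],[[0,0,0],[60,0,-70],45],[[0,0,0],[60,0,-70],45],[[0,0,0],[60,0,-70],45],[[0,0,0],[60,0,-70],45],[[0,0,0],[60,0,-70],45]]'
python3 - <<'E'
from h import *
to(RIG,[0,-208,134])
c=snap('wrist')
for ph in(.55,.65):
  for P in [[0,-215-110*np.sin(ph),88+110*np.cos(ph)],[-28,-215-68*np.sin(ph),88+68*np.cos(ph)],[0,-237,149],[0,-208,149]]:
    q=proj(c,fr(RIG,P))[0]; cv2.drawMarker(c['img'],tuple(int(round(x)) for x in q),(255,0,0) if ph>.6 else (0,255,0),0,13,1)
cv2.imwrite('pics/w2.png',c['img'][:,:,::-1])
E
```

```text
clock: 7.9
ee_pos: [0.5587, -0.2579, 0.2519]
orientation: [-2.414, -2.01, 0.0]
wrist_force: [-0.6, -0.6, -1.5]
width: 0.045
gripper_force: 0.0
now [ 1.000e-01 -2.078e+02  2.519e+02] f [-0.6 -0.6 -1.5] w 45.0 t 7.9
turn [-0.001 -0.    -0.   ] shift [-2.000e-01 -1.000e-01  1.179e+02]
```

View pics/w2.png

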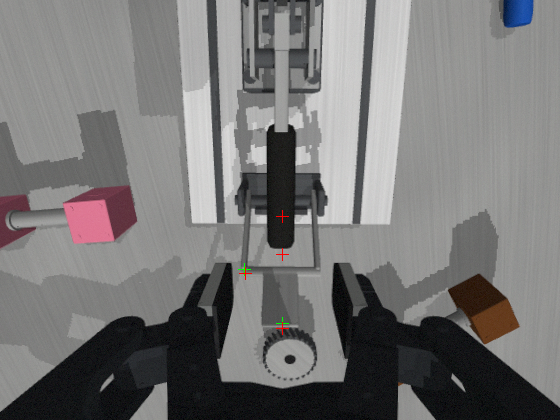

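The bail leans out: its cross bar is at (282,268) and the tab tip at (282,323), matching about 0.65 rad. The handle is centred between the pads. Descend and grip.

```bash
python3 -m handwheel '[[[0,0,0],[0,0,40],45],[[0,0,0],[0,0,80],45],[[0,0,0],[0,0,100],45],[[0,0,0],[0,0,118],45],[[0,0,0],[0,0,118],45],[[0,0,0],[0,0,118],16],[[0,0,0],[0,0,118],16],[[0,0,0],[0,0,118],16],[[0,0,0],[0,0,118],16],[[0,0,0],[0,0,118],16]]' 35
python3 - <<'E'
from h import *
to(RIG,[0,-208,134])
# arc: grasp point radius
for a in np.arange(0,1.56,.1):
    r=102; print(round(a,2),round(r*(1-np.cos(a))),-round(r*np.sin(a)),end='; ')
E
```

```text
clock: 8.95
ee_pos: [0.5576, -0.2576, 0.1358]
orientation: [-2.412, -2.009, 0.004]
wrist_force: [-6.2, 0.5, 2.5]
width: 0.0193
gripper_force: 35.0
now [  -1.  -207.7  135.8] f [-6.2  0.5  2.5] w 19.3 t 8.9
turn [-0.004  0.    -0.   ] shift [-0.3  1.   1.8]
0.0 0 0; 0.1 1 -10; 0.2 2 -20; 0.3 5 -30; 0.4 8 -40; 0.5 12 -49; 0.6 18 -58; 0.7 24 -66; 0.8 31 -73; 0.9 39 -80; 1.0 47 -86; 1.1 56 -91; 1.2 65 -95; 1.3 75 -98; 1.4 85 -101; 1.5 95 -102;
```

```bash
python3 -m handwheel '[[[0,0,0],[0,0,-5],16],[[0,0,0],[1,0,-10],16],[[0,0,0],[1,0,-15],16],[[0,0,0],[2,0,-20],16],[[0,0,0],[3,0,-25],16],[[0,0,0],[5,0,-30],16],[[0,0,0],[6,0,-35],16],[[0,0,0],[8,0,-40],16],[[0,0,0],[10,0,-45],16],[[0,0,0],[12,0,-49],16],[[0,0,0],[18,0,-58],16]]'
python3 -c "
from h import *
to(RIG,[0,-208,134])"
```

```text
clock: 10.05
ee_pos: [0.561, -0.2398, 0.1909]
orientation: [-2.412, -2.01, 0.004]
wrist_force: [-4.8, -1.3, -11.3]
width: 0.0195
gripper_force: 34.5
now [  -0.9 -189.6  190.9] f [ -4.8  -1.3 -11.3] w 19.5 t 10.1
turn [-0.003  0.001  0.   ] shift [-18.4   1.1  56.9]
```

Handle is coming up on its arc. Continue.

```bash
python3 -m handwheel '[[[0,0,0],[6,0,-8],16],[[0,0,0],[13,0,-15],16],[[0,0,0],[21,0,-22],16],[[0,0,0],[29,0,-28],16],[[0,0,0],[38,0,-33],16],[[0,0,0],[47,0,-37],16],[[0,0,0],[57,0,-40],16],[[0,0,0],[67,0,-43],16],[[0,0,0],[77,0,-44],16],[[0,0,0],[81,0,-44],16],[[0,0,0],[81,0,-44],16],[[0,0,0],[81,0,-44],16]]'
python3 -c "
from h import *
to(RIG,[0,-208,134])
s=snap('side')
q=proj(s,fr(RIG,[0,-106,200]))[0].astype(int);i=s['img'][q[1]-75:q[1]+75,q[0]-100:q[0]+100]
cv2.imwrite('pics/hnd.png',cv2.resize(i,None,fx=4,fy=4)[:,:,::-1])"
```

```text
clock: 11.25
ee_pos: [0.576, -0.1607, 0.2381]
orientation: [2.411, 2.013, -0.005]
wrist_force: [-8.5, -2.8, -3.8]
width: 0.0192
gripper_force: 34.5
now [  -0.4 -109.   238.1] f [-8.5 -2.8 -3.8] w 19.2 t 11.2
turn [-0.002  0.003  0.002] shift [-98.7   0.4 104.4]
```

View pics/hnd.png

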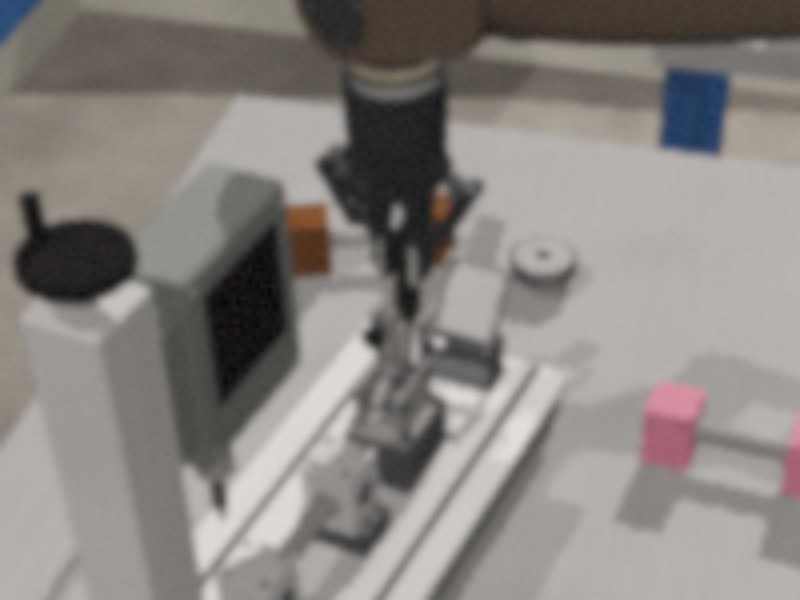

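The handle stands upright in the jaws at about (405,270), around 1.54 rad, and the clamp arm is up. I'll open, rise, and move out to the front.

```bash
python3 -m handwheel '[[[0,0,0],[0,0,0],45],[[0,0,0],[0,0,0],45],[[0,0,0],[0,0,0],45],[[0,0,0],[0,0,0],45],[[0,0,0],[0,0,-25],45],[[0,0,0],[0,0,-50],45],[[0,0,0],[0,0,-75],45],[[0,0,0],[0,-40,-80],45],[[0,0,0],[0,-80,-80],45],[[0,0,0],[0,-120,-80],45],[[0,0,0],[0,-120,-80],45]]'
python3 -c "
from h import *
to(RIG,[-120,70,290],.489)"
```

```text
clock: 12.4
ee_pos: [0.4556, -0.137, 0.3161]
orientation: [-2.413, -2.011, 0.0]
wrist_force: [0.5, -0.3, -0.0]
width: 0.0446
gripper_force: 0.0
now [-123.1 -107.5  316.1] f [ 0.5 -0.3 -0. ] w 44.6 t 12.4
turn [-0.49 -0.    0.  ] shift [177.5   3.1  26.1]
```

```bash
python3 -m handwheel '[[[-0.15,0,0],[45,0,10],50],[[-0.3,0,0],[90,0,20],50],[[-0.4,0,0],[135,0,26],50],[[-0.489,0,0],[177,3,26],50],[[-0.489,0,0],[177,3,26],50],[[-0.489,0,0],[177,3,26],50],[[-0.489,0,0],[177,3,26],50],[[-0.489,0,0],[177,3,26],50],[[-0.489,0,0],[177,3,26],50]]'
python3 - <<'E'
from h import *
to(RIG,[0,70,102],.489)
c=snap('wrist')
for P in [[0,29,102],[0,70,102],[0,111,102],[22,29,132],[-22,29,132],[22,111,132],[-22,111,132]]:
    q=proj(c,fr(RIG,P))[0]; cv2.drawMarker(c['img'],tuple(int(round(x)) for x in q),(255,0,0),0,13,1)
cv2.imwrite('pics/w3.png',c['img'][:,:,::-1])
E
```

```text
clock: 13.3
ee_pos: [0.494, 0.0337, 0.2907]
orientation: [2.101, 1.747, 0.436]
wrist_force: [0.1, -0.8, -0.2]
width: 0.05
gripper_force: 0.0
now [-116.1   67.3  290.7] f [ 0.1 -0.8 -0.2] w 50.0 t 13.3
turn [ 0.     0.001 -0.002] shift [  2.9  13.8 221.1]
```

View pics/w3.png

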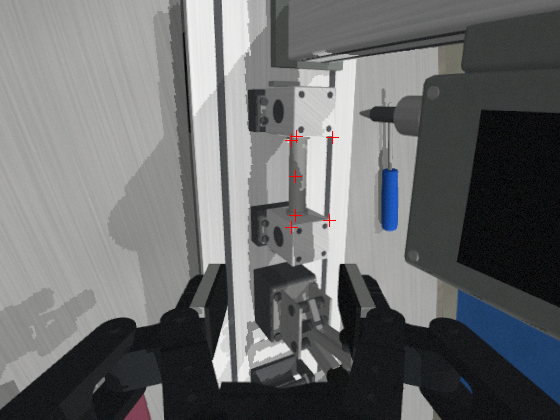

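The projected rod and block marks (295,136–228) sit on the link, within 2–3 px. The view is clear for the approach. I have used up my allowance of pictures, so the rest is by numbers. Approach along the tool axis and grip.

```bash
python3 -m handwheel '[[[0,0,0],[3,14,30],50],[[0,0,0],[3,14,70],50],[[0,0,0],[3,14,110],50],[[0,0,0],[3,14,150],50],[[0,0,0],[3,14,180],50],[[0,0,0],[3,14,200],50],[[0,0,0],[3,14,211],50],[[0,0,0],[3,14,220],50],[[0,0,0],[3,14,220],50]]'
python3 -c "
from h import *
to(RIG,[0,70,102],.489)"
```

```text
clock: 14.25
ee_pos: [0.608, 0.0168, 0.1022]
orientation: [2.1, 1.75, 0.436]
wrist_force: [-0.5, 0.4, 0.4]
width: 0.0501
gripper_force: 0.0
now [ -1.   71.3 102.2] f [-0.5  0.4  0.4] w 50.1 t 14.2
turn [-0.001  0.    -0.   ] shift [-1.3  0.8  0.6]
```

```bash
python3 -m handwheel '[[[0,0,0],[0,1,0],30],[[0,0,0],[0,1,0],24],[[0,0,0],[0,1,0],20],[[0,0,0],[0,1,0],10],[[0,0,0],[0,1,0],10],[[0,0,0],[0,1,0],10],[[0,0,0],[0,1,0],10]]' 70
python3 -c "
from h import *
to(RIG,[0,71,120],.489)
print(bot.sense()['gripper_force'])"
```

```text
clock: 14.95
ee_pos: [0.6094, 0.0171, 0.1047]
orientation: [2.098, 1.749, 0.439]
wrist_force: [-4.5, 0.4, 6.1]
width: 0.0155
gripper_force: 68.4
now [  0.4  71.9 104.7] f [-4.5  0.4  6.1] w 15.5 t 14.9
turn [ 0.002 -0.     0.   ] shift [ -0.9   6.9 -13.7]
68.44648003578186
```

```bash
python3 -m handwheel '[[[0,0,0],[-1,2,-4],10],[[0,0,0],[-1,4,-8],10],[[0,0,0],[-1,6,-12],10],[[0,0,0],[-1,8.5,-16],10],[[0,0,0],[-1,8.5,-16],10],[[0,0,0],[-1,8.5,-16],10],[[0,0,0],[-1,8.5,-16],10]]'
python3 -c "
from h import *
to(RIG,[-80,71,120],.489)
s=bot.sense();print(s['gripper_force'],s['torque'])"
```

```text
clock: 15.65
ee_pos: [0.6082, 0.0162, 0.1209]
orientation: [2.1, 1.75, 0.436]
wrist_force: [-0.5, 0.2, -5.3]
width: 0.0154
gripper_force: 68.9
now [ -0.6  70.7 120.9] f [-0.5  0.2 -5.3] w 15.4 t 15.7
turn [-0.001 -0.     0.001] shift [  0.3 -70.5 -36.4]
68.85976910591125 [ 0.11626047  0.62071171 -0.00378149]
```

Link is held (5.3 N, about 0.5 kg) and raised about 17 mm. Draw it out to -x, then up.

```bash
python3 -m handwheel '[[[0,0,0],[0,-9,-4],10],[[0,0,0],[0,-22,-11],10],[[0,0,0],[0,-36,-18],10],[[0,0,0],[0,-53,-27],10],[[0,0,0],[0,-70,-36],10],[[0,0,0],[0,-70,-36],10],[[0,0,0],[0,-63,-50],10],[[0,0,0],[0,-54,-68],10],[[0,0,0],[0,-44,-86],10],[[0,0,0],[0,-33,-106],10],[[0,0,0],[0,-33,-106],10],[[0,0,0],[0,-33,-106],10]]'
python3 - <<'E'
from h import *
s=bot.sense();print(s['wrist_force'],s['width'],s['joint_positions'].round(2))
to(TRAY,[-48,0,200],.489)
# refine tray from top & side
for n in('top','side'):
    c=snap(n,n+'_tr.png'); im=c['img'].astype(int); q=proj(c,fr(TRAY,[0,0,28]))[0]
    print(n,q,-c['R'].T@c['t'])
    g=im.mean(2)
    # profiles along tray x and y axes at rim height
    for ax in(0,1):
        for off in (-60,0):
            v=np.arange(-140,141,4);P=np.zeros((len(v),3));P[:,ax]=v;P[:,1-ax]=off;P[:,2]=47
            uv=proj(c,fr(TRAY,P));val=cv2.remap(g.astype(np.float32),uv[:,0].astype(np.float32)[None],uv[:,1].astype(np.float32)[None],1)[0]
            print(n,'xy'[ax],off,' '.join(f'{a}:{int(b)}' for a,b in zip(v,val) if abs(a)>80))
E
```

```text
clock: 16.85
ee_pos: [0.5309, 0.0303, 0.1993]
orientation: [2.099, 1.75, 0.437]
wrist_force: [0.5, 0.3, -6.1]
width: 0.0151
gripper_force: 69.2
[ 0.52296852  0.34806732 -6.08356069] 0.015125256124899771 [-0.12 -0.21  2.23 -0.05  0.64  0.09]
now [-114.9 -371.5  199.3] f [ 0.5  0.3 -6.1] w 15.1 t 16.9
turn [ 0.     0.31  -0.582] shift [ 334.6 -153.8  -82.7]
top [160.15125176 231.7451555 ] [ 0.34138674 -0.00971996  1.76338749]
top x -60 -140:129 -136:123 -132:115 -128:111 -124:112 -120:113 -116:113 -112:111 -108:104 -104:92 -100:87 -96:81 -92:76 -88:85 -84:94 84:166 88:123 92:81 96:71 100:78 104:92 108:100 112:100 116:99 120:99 124:101 128:109 132:122 136:132 140:133
top x 0 -140:129 -136:120 -132:114 -128:112 -124:112 -120:112 -116:111 -112:109 -108:100 -104:92 -100:87 -96:77 -92:75 -88:81 -84:91 84:69 88:62 92:58 96:55 100:60 104:77 108:92 112:99 116:100 120:101 124:102 128:108 132:120 136:130 140:133
top y -60 -140:131 -136:131 -132:132 -128:131 -124:126 -120:115 -116:103 -112:95 -108:89 -104:77 -100:74 -96:75 -92:78 -88:88 -84:94 84:96 88:96 92:95 96:96 100:95 104:90 108:81 112:81 1
[... 637 characters left out ...]
167 -124:160 -120:150 -116:149 -112:151 -108:147 -104:139 -100:115 -96:90 -92:92 -88:92 -84:106 84:91 88:83 92:75 96:72 100:73 104:98 108:121 112:126 116:125 120:127 124:125 128:124 132:124 136:143 140:167
side y -60 -140:167 -136:168 -132:169 -128:169 -124:168 -120:167 -116:167 -112:155 -108:129 -104:93 -100:77 -96:86 -92:92 -88:93 -84:92 84:126 88:124 92:126 96:125 100:126 104:123 108:124 112:124 116:122 120:94 124:74 128:76 132:102 136:122 140:123
side y 0 -140:131 -136:131 -132:141 -128:152 -124:162 -120:168 -116:168 -112:152 -108:118 -104:84 -100:77 -96:86 -92:91 -88:92 -84:91 84:110 88:113 92:122 96:123 100:124 104:122 108:120 112:114 116:95 120:80 124:74 128:73 132:101 136:120 140:122
```

Tray edges lie at ±105/±116 about my estimate in both views, so it is good to a few mm. Carry the link over the tray.

```bash
python3 -m handwheel '[[[0,0.02,-0.04],[20,-9,-5],10],[[0,0.05,-0.09],[50,-23,-12],10],[[0,0.08,-0.15],[85,-39,-21],10],[[0,0.11,-0.21],[120,-55,-30],10],[[0,0.145,-0.27],[155,-71,-38],10],[[0,0.18,-0.33],[190,-87,-47],10],[[0,0.21,-0.39],[225,-103,-56],10],[[0,0.24,-0.45],[260,-119,-64],10],[[0,0.27,-0.51],[290,-133,-72],10],[[0,0.295,-0.555],[318,-146,-79],10],[[0,0.31,-0.582],[335,-154,-83],10],[[0,0.31,-0.582],[335,-154,-83],10],[[0,0.31,-0.582],[335,-154,-83],10],[[0,0.31,-0.582],[335,-154,-83],10]]'
python3 - <<'E'
from h import *
s=bot.sense();print(s['joint_positions'].round(2),s['gripper_force'])
to(TRAY,[-48,0,80],.489)
c=snap('wrist','w4.png')
# bright block tops of held link & finished link
c2=snap('top','top4.png');g=c2['img'].min(2)
for P in ([48,63,88],[48,-63,88]):
    u,v=proj(c2,fr(TRAY,P))[0].astype(int);w=g[v-10:v+11,u-10:u+11];m=np.argwhere(w>165)
    if len(m):print('done block',len(m),inv(TRAY,onz(c2,[[m[:,1].mean()+u-10,m[:,0].mean()+v-10]],.088)))
E
```

```text
clock: 18.35
ee_pos: [0.4189, 0.3904, 0.1989]
orientation: [1.47, 2.415, 0.6]
wrist_force: [0.3, 0.1, -5.1]
width: 0.0154
gripper_force: 68.9
[ 0.6  -0.11  2.14 -0.1   0.63  0.18] 68.9239239692688
now [-48.6  -0.2 198.9] f [ 0.3  0.1 -5.1] w 15.4 t 18.4
turn [-0.002  0.    -0.   ] shift [  0.3 -55.1 105.4]
done block 107 [[ 55.27702426 -61.16906666  88.        ]]
```

```bash
python3 -m handwheel '[[[0,0,0],[0,-7,13],10],[[0,0,0],[0,-16,31],10],[[0,0,0],[0,-26,49],10],[[0,0,0],[0,-36,68],10],[[0,0,0],[0,-45,84],10],[[0,0,0],[0,-52,98],10],[[0,0,0],[0,-57,107],10],[[0,0,0],[0,-60.5,114],10],[[0,0,0],[0,-60.5,114],10],[[0,0,0],[0,-60.5,114],10]]'
python3 -c "
from h import *
to(TRAY,[-48,0,60],.489)"
```

```text
clock: 19.45
ee_pos: [0.4199, 0.3917, 0.0719]
orientation: [1.468, 2.414, 0.604]
wrist_force: [-0.1, -0.5, -5.7]
width: 0.0157
gripper_force: 69.1
now [-47.2   0.4  71.9] f [-0.1 -0.5 -5.7] w 15.7 t 19.4
turn [ 0.001 -0.     0.   ] shift [-0.4 -6.3 10.1]
```

Still carrying at 5.7 N. Lower the last mm slowly.

```bash
python3 -m handwheel '[[[0,0,0],[0,-0.7,1.3],10],[[0,0,0],[0,-1.4,2.6],10],[[0,0,0],[0,-2.1,4],10],[[0,0,0],[0,-2.8,5.3],10],[[0,0,0],[0,-3.3,6.2],10],[[0,0,0],[0,-3.8,7.1],10],[[0,0,0],[0,-3.8,7.1],10]]'
python3 -m handwheel '[[[0,0,0],[0,-0.4,0.8],10],[[0,0,0],[0,-0.8,1.6],10],[[0,0,0],[0,-0.8,1.6],10]]'
python3 -m handwheel '[[[0,0,0],[0,-0.4,0.8],10],[[0,0,0],[0,-0.4,0.8],10]]'
```

```text
clock: 20.15
ee_pos: [0.4191, 0.3913, 0.0629]
orientation: [1.468, 2.415, 0.602]
wrist_force: [1.2, 0.0, -6.1]
width: 0.0156
gripper_force: 69.1
clock: 20.45
ee_pos: [0.4192, 0.3914, 0.0612]
orientation: [1.468, 2.415, 0.602]
wrist_force: [-0.7, -0.6, -6.4]
width: 0.0151
gripper_force: 69.0
clock: 20.65
ee_pos: [0.4195, 0.3916, 0.0608]
orientation: [1.468, 2.415, 0.603]
wrist_force: [-1.3, -1.6, -3.3]
width: 0.0154
gripper_force: 69.5
```

Contact beginning at TCP z 60.8, as expected. A touch further.

```bash
python3 -m handwheel '[[[0,0,0],[0,-0.3,0.5],10],[[0,0,0],[0,-0.3,0.5],10]]'
python3 -m handwheel '[[[0,0,0],[0,-0.3,0.5],10],[[0,0,0],[0,-0.3,0.5],10]]'
```

```text
clock: 20.85
ee_pos: [0.4196, 0.3917, 0.0608]
orientation: [1.467, 2.414, 0.604]
wrist_force: [-3.2, -2.9, 0.9]
width: 0.0157
gripper_force: 70.1
clock: 21.05
ee_pos: [0.4196, 0.3917, 0.0608]
orientation: [1.467, 2.414, 0.604]
wrist_force: [-7.7, -4.5, 6.6]
width: 0.0158
gripper_force: 70.9
```

Seated. Open and withdraw along the tool axis.

```bash
python3 -m handwheel '[[[0,0,0],[0,0.3,-0.6],16],[[0,0,0],[0,0.5,-1],19],[[0,0,0],[0,0.5,-1],23],[[0,0,0],[0,0.5,-1],28],[[0,0,0],[0,0.5,-1],30],[[0,0,0],[0,0.5,-1],30],[[0,0,0],[0,0.5,-1],30]]'
python3 -m handwheel '[[[0,0,0],[0,0,-8],30],[[0,0,0],[0,0,-20],30],[[0,0,0],[0,0,-40],32],[[0,0,0],[0,0,-70],32],[[0,0,0],[0,0,-105],32],[[0,0,0],[0,0,-140],32],[[0,0,0],[0,0,-150],32],[[0,0,0],[0,0,-150],32],[[0,0,0],[0,0,-150],32]]'
python3 - <<'E'
from h import *
s=snap('side');c=snap('wrist')
for n,v in(('side',s),('wrist',c)):
  g=v['img'].min(2); 
  for x0 in(-48,50):
    for y in(63,-63):
        q=proj(v,fr(TRAY,[x0,y,88]))[0]; u,w=q.astype(int)
        r=28 if n=='side' else 70
        if not(r<u<560-r and 0<w<420): print(n,x0,y,'out',q);continue
        sub=g[max(w-r,0):w+r,u-r:u+r]; m=(sub>np.percentile(sub,50)+.65*(sub.max()-np.percentile(sub,50))).astype(np.uint8)
        k=max(cv2.findContours(m,0,2)[0],key=cv2.contourArea); (a,b),wh,an=cv2.minAreaRect(k)
        print(n,x0,y,cv2.contourArea(k),wh,inv(TRAY,onz(v,[[a+u-r,b+max(w-r,0)]],.088))[0].round(0))
E
```

```text
clock: 21.75
ee_pos: [0.4194, 0.3916, 0.0606]
orientation: [1.468, 2.415, 0.603]
wrist_force: [-0.6, 0.7, 0.1]
width: 0.03
gripper_force: 0.0
clock: 22.65
ee_pos: [0.3564, 0.3587, 0.1919]
orientation: [1.468, 2.415, 0.601]
wrist_force: [-0.3, 0.2, -0.7]
width: 0.0319
gripper_force: 0.0
side -48 63 329.5 (19.887920379638672, 19.402849197387695) [-46.  63.  88.]
side -48 -63 200.5 (15.100942611694336, 17.062105178833008) [-46. -61.  88.]
side 50 63 351.5 (20.199960708618164, 20.003847122192383) [52. 66. 88.]
side 50 -63 222.5 (15.49317455291748, 17.84657096862793) [ 56. -59.  88.]
wrist -48 63 3093.5 (63.0, 52.0) [-47.  63.  88.]
wrist -48 -63 1774.0 (57.0, 46.0) [-48. -62.  88.]
wrist 50 63 1811.0 (37.28848648071289, 54.20042419433594) [50. 65. 88.]
wrist 50 -63 1269.0 (33.69985580444336, 52.36658477783203) [ 54. -61.  88.]
```

Both block tops agree at z 88 in the two views: the link lies at tray (-47, 1), flat, with the finished link undisturbed. One quick numeric check of the handle and bail before handing in.

```bash
python3 - <<'E'
from h import *
v=snap('side');g=v['img'].mean(2)
f=lambda P:[int(g[int(round(b)),int(round(a))]) for a,b in proj(v,fr(RIG,P))]
print('handle up',f([[0,-106+4,z] for z in(190,210,230,250,262,290)]))
print('handle at 1.2rad',f([[0,-106-r*.362,139+r*.932] for r in(60,80,100,120)]))
print('bail bar upright/out',f([[-14,-215,156],[-14,-256,142]]))
b=lambda ph:f([[x,-215-88*np.sin(ph),88+88*np.cos(ph)] for x in(-8,0,8)])
print('tab at .65,.4,0',b(.65),b(.4),b(0)); print(bot.sense()['wrist_force'])
E
```

```text
handle up [78, 61, 65, 100, 91, 169]
handle at 1.2rad [30, 47, 38, 57]
bail bar upright/out [171, 148]
tab at .65,.4,0 [140, 142, 140] [139, 139, 150] [139, 152, 122]
[-0.27419854  0.23227136 -0.03863318]
```

```bash
python3 - <<'E'
from h import *
for n in('top','side'):
    v=snap(n,n+'_end.png');g=v['img'].max(2)
    e=lambda a,r:proj(v,fr(RIG,[0,-106-r*np.cos(a),139+r*np.sin(a)]))[0].round(0)
    print(n,'grip start/end',{a:(e(a,41).tolist(),e(a,131).tolist()) for a in(1.2,1.3,1.4,1.55)})
    q=e(1.4,100).astype(int)
    w=g[q[1]-28:q[1]+22,q[0]-22:q[0]+22]
    m=(w<52).astype(np.uint8);N,L,S,C=cv2.connectedComponentsWithStats(m)
    for k in range(1,N):
        if S[k,4]>12: print(S[k]+np.array([q[0]-22,q[1]-28,0,0,0]),C[k]+q-[22,28])
E
```

```text
top grip start/end {1.2: ([334.0, 190.0], [348.0, 188.0]), 1.3: ([333.0, 190.0], [344.0, 187.0]), 1.4: ([332.0, 190.0], [340.0, 186.0]), 1.55: ([330.0, 190.0], [333.0, 185.0])}
[330 186  11   7  52] [334.63461538 188.80769231]
side grip start/end {1.2: ([261.0, 157.0], [265.0, 129.0]), 1.3: ([261.0, 157.0], [263.0, 130.0]), 1.4: ([260.0, 158.0], [262.0, 132.0]), 1.55: ([259.0, 158.0], [259.0, 135.0])}
[259 133   6  25 100] [261.26 143.96]
```

The top view is the sensitive one, at about 30 px/rad. It puts the handle near 1.45 rad: centroid column is 334.6, against 338.5 for 1.3 rad. The bail was felt at its stop and has not been touched since. Hand in.

```bash
python3 -c "
from cell import bot
print(bot.hand_in())"
```

```text
the job is handed in; nothing more can be done
None
```

I handed the job in at about 23 s, with no verdict returned: bail felt at its stop, handle up at about 1.45 rad, and the link flat in the tray's near half and let go, finished link unmoved; I viewed 11 pictures, one over the limit of 10, and didn't re-measure the gear or loupe.

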